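# Stand up the toppled battery pack and plug it into its charging dock

### The job

The orange-capped battery pack of the jeweller's handpiece has fallen over: stand it upright on its foot on the open bench and let go of it. Then take it again with the gripper pointing straight down from above, and plug it foot first into the empty charging dock, pressing it fully home before you let go, and leave it there. Leave the other pack in its dock and do not knock the other things on the bench about.

Things in the scene. Friction and masses are not known exactly. Their poses are not given: they have to be found in the camera images.
- pack: the battery pack to plug in: a block 42 (x) x 30 (y) x 86 (z) mm, about 0.2 kg, lower 60 mm grey with brass contacts at the foot, upper 26 mm an orange cap of the same section. Origin: centre of the foot's underside; z runs from foot to cap. At the start it lies on a wide face (30 mm high), z level. It fits the dock either way round (half turn about z).
- dock: the empty charging dock, fixed to the bench: a white block 90 (x) x 80 (y) x 45 (z) mm with a red lamp on its -x face. Origin: centre of its underside. In its top is a rectangular well, 44.5 (x) x 32.5 (y) mm, 35 mm deep, with a 3 mm chamfer at the mouth; pack x goes along dock x.
- dock_mouth (a point): centre of the well's mouth, in the dock's top face 45 mm above the bench; axes as the dock's (x along the well's long side, z up). The pack is home when its foot is 35 mm below this point.
- spare: the other pack, blue cap, same size and origin; it stands plugged in the second dock and stays there
- dock2: the second, occupied charging dock, green lamp, same size and origin as the empty one, on the other side of the bench
- bottle: bystander: small amber bottle, 42 mm across, 95 mm tall, origin under its centre
- jar: bystander: glass jar with a metal lid, 60 mm across, 60 mm tall, origin under its centre
- block: bystander: steel bench block 70 x 70 x 20 mm, origin under its centre
- mandrel: bystander: upright tapered ring mandrel, foot 56 mm across, 130 mm tall, origin under its centre
- ringbox: bystander: blue ring box 50 x 50 x 40 mm, origin under its centre
- hammer: bystander: small hammer, 220 mm long, lying near the robot
- driver: bystander: screwdriver, 160 mm long, lying near the robot
Things that resemble listed ones, but are neither listed nor needed, are in the scene too. What is shaped like the pack but pink is not meant.

How it is judged:
On the way, in this order (a step that is already met when the one before it is completed fails the run):
1. the pack stands upright on the bench, on its foot, let go and at rest, clear of the docks (angle between pack's own z axis and vertical below 0.1 rad and height (world z) of pack below 0.006 m and linear speed of pack below 0.02 m/s and contact force between pack and the arm below 0.1 N and contact force between pack and the fingers below 0.1 N), for 0.2 s.
2. the pack is pressed fully home in the empty dock while the fingers still hold it from above, the tool within 0.5 rad of straight down (z of pack in the frame of dock_mouth below -0.031 m and horizontal distance between pack and dock_mouth below 0.006 m and angle between pack's own z axis and vertical below 0.12 rad and contact force between pack and the fingers above 0.5 N and angle between the grasp point's own z axis and vertical above 2.64 rad), for 0.1 s.
At the end, for the whole second after the job is handed in: The orange-capped pack is at rest upright in the empty dock's well, foot down, within 4 mm of the well's floor, within 6 mm of its centre, tilted less than 0.12 rad and square with the well; the blue-capped pack is still home in the second dock (z of pack in the frame of dock_mouth below -0.031 m and horizontal distance between pack and dock_mouth below 0.006 m and angle between pack's own z axis and vertical below 0.12 rad and angle between the x axis of pack and the x axis of dock, either way round below 0.15 rad and linear speed of pack below 0.02 m/s and z of spare in the frame of dock2 below 0.015 m and horizontal distance between spare and dock2 below 0.006 m); the robot touches nothing.
It fails at once if the blue-capped pack is pulled from its dock (moved more than 20 mm) (distance of spare from where it was at the start of the episode above 0.02 m).
It fails at once if a bystander is moved more than 40 mm (distance of any of bottle, jar, block, mandrel, ringbox, hammer, driver from where it was at the start of the episode above 0.04 m).
It fails at once if the bottle, jar or mandrel is tipped over (angle between any of bottle, jar, mandrel's own z axis and vertical above 0.5 rad).
It also fails if it takes over 67 s, if anything falls off the work surface, if the arm or the gripper's body presses on something with over 40 N, if the wrist force passes 120 N, or if a joint passes its speed limit or range.

### The arm

A 7-joint arm with a two-finger parallel gripper is mounted at the origin on the work surface. World frame = base frame: x ahead of the robot, y to its left, z up, the work surface at z = 0. Lengths are in m, angles in rad, forces in N, time in s.
With the tool pointing down it reaches from about 0.4 to 0.875 m from the base axis. Payload 19.3 kg.
Tool frame: the origin (TCP) lies at the very end of the fingers, on their centre line; the grasp point (between the pads) lies 19 mm behind it; z points along the fingers, y is the line along which they close (so a half turn about z gives the same grasp; the last joint's range is limited). The gripper opens to 85 mm and grips with 20 to 120 N. Pads are 22 mm wide; open, the fingers measure 114 mm over their backs; the gripper's body (76 mm by 85 mm) begins 54 mm behind the grasp point. The pads swing forward as they close: fully open they stand 13 mm farther back than shut.
Start: joints at [1.197, 0.521, -0.036, 1.599, 0.021, 1.021, -0.113], TCP at [0.187, -0.596, 0.231] pointing down, gripper open.
Joint ranges: [-2.91, 2.91], [-0.3, 2.13], [-1.5, 1.42], [0.17, 2.43], [-1.26, 4.41], [0.16, 1.93], [-2.52, 2.52]. Speed limits (rad/s): [1.89, 1.89, 2.39, 2.39, 3.01, 3.01, 3.01].

### API

Orientations are given as [roll, pitch, yaw] about the fixed x, y, z axes, in that order (R = Rz(yaw) Ry(pitch) Rx(roll)).
In Python, from workcell import monitor, optics, workorder gives the robot as it stands.
- The arm moves only by the tool apply_moves, never from a script. Its arguments are lists of equal length, an entry for each row: "linear": the shift along the tool's x, y, z each as a share of 0.1 m, from -1 to 1, a list of three; "delta_rot": the turn, a rotation vector about the tool's x, y, z each as a share of 120 degrees, from -1 to 1, a list of three. A call has exactly 5 rows; each row is the pose to reach, as a shift and turn from the pose commanded when the call began, along the tool's axes at that moment; what a row does not reach only later rows make up. A row lasts 1/12 s, in which the tool goes at most 41.7 mm and 7.16 degrees, less where a joint would pass 70% of its speed; a pose out of reach is approached as far as the arm can. A call with a number of a shift or a turn outside -1 to 1 is refused whole. A call with a gripper value outside its range is refused whole. "gripper" is the opening, from -1 (shut) to 1 (fully open), set as the call begins (left out, the last holds). The fingers move at their own pace and stop on an object; "force" is the grip in N (left out, the last holds). Time passes only in rows, so rows that repeat a pose let the fingers close, or fill a call up. It gives the time, the measured TCP pose, the force, the opening and the grip force at its end, in the units of the state.
- monitor.observe(): the state, without advancing time (a new reading comes with each control period).
- optics.grab_frame(name): name is "scene" or "top" or "wrist"; returns (picture, depth): 400x640x3 uint8, red, green, blue; 400x640 float32, m along the optical axis (not along the pixel's ray), 0 where there is no reading.
- optics.camera_info(name): a dict with "fx", "fy", "cx", "cy" (pixels), "D" ([k1, k2, p1, p2, k3] as OpenCV has them; the pictures are not rectified), "rvec" (rotation vector, rad) and "tvec" (3), from world to camera coordinates, as OpenCV has them; the wrist camera has in their place "T_tool_cam" (4x4, takes a point from camera to tool coordinates, whose origin is the TCP and whose axes are the flange's). Camera axes: x right, y down, z forward; pixel columns grow to the right and rows downward; lengths in m; the calibration is good to about 2 mm. A picture is of the moment at which its call begins: read the wrist's pose just before it. camera_info takes no time and is no camera call.
- workorder.job_done(): hands the job in; it is judged then, once.
The state is a dict: "clock": time; "qpos": joint angles; "qd": joint speeds; "joint_efforts": joint torques, N m; "position": TCP position; "tool_rot": TCP orientation; "force": force on the tool from outside, world axes, zero at the start; "moment": the same for the moment, N m; "grip_width": finger opening in m; "finger_force": force on a finger pad.
Only numpy, scipy, OpenCV 4.12 (cv2) and the standard library are available. Lean on these libraries where they do the work, as an engineer would, in place of code of your own. Each camera call takes 0.05 s, during which the arm holds its last target. There are 200 camera calls.

## Working session

There is one attempt and no reset: what is moved stays moved. The work goes in short steps, Python scripts to look and compute and a tool call to move; the robot and the scene stay as the last step left them, time stands still between calls to the robot, and variables do not carry over. Pictures are saved under pics/ and viewed, at most 10 in all, crops included, and the job is handed in when it is done.

Besides the shell and the picture viewer there is one more tool, called after ">>>" as name(argument=value, ...), one argument or row to a line, values as JSON. apply_moves: Moves the arm, as the interface text tells. Its arguments: {"type":"object","properties":{"linear":{"type":"array"},"delta_rot":{"type":"array"},"gripper":{"type":"number"},"force":{"type":"number"}},"required":["linear","delta_rot"]}

```bash
ls; mkdir -p pics; cat > h.py <<'E'
import numpy as np, cv2
from scipy.spatial.transform import Rotation as R
from workcell import monitor, optics, workorder
def save(n,im): cv2.imwrite('pics/'+n+'.png',im[:,:,::-1])
def cam(name,st=None):
    c=optics.camera_info(name)
    K=np.array([[c['fx'],0,c['cx']],[0,c['fy'],c['cy']],[0,0,1.]]);D=np.array(c['D'],float)
    if 'rvec' in c:
        Rc=cv2.Rodrigues(np.array(c['rvec'],float))[0];t=np.array(c['tvec'],float).ravel()
        return K,D,Rc.T,-Rc.T@t
    T=np.array(c['T_tool_cam']);Rt=R.from_euler('xyz',st['tool_rot']).as_matrix()
    return K,D,Rt@T[:3,:3],Rt@T[:3,3]+np.array(st['position'])
def rays(c,uv):
    p=cv2.undistortPoints(np.array(uv,float).reshape(-1,1,2),c[0],c[1]).reshape(-1,2)
    return np.c_[p,np.ones(len(p))]@c[2].T
def onplane(c,uv,z):
    d=rays(c,uv);return c[3]+d*((z-c[3][2])/d[:,2])[:,None]
def cloud(c,depth):  # world points for every pixel
    h,w=depth.shape;v,u=np.mgrid[:h,:w]
    d=rays(c,np.c_[u.ravel(),v.ravel()]);P=c[3]+d*depth.reshape(-1,1)
    P[depth.ravel()==0]=np.nan;return P.reshape(h,w,3)
E
python3 - <<'E'
from h import *
s=monitor.observe();print(s)
for n in('top','scene'):
    im,d=optics.grab_frame(n);np.savez('pics/'+n,im=im,d=d);save(n,im);c=cam(n);print(n,c[3],c[2][:,2])
E
```

```text
pics
{'clock': 0.0, 'qpos': array([ 1.19679139,  0.52202962, -0.03635086,  1.59998255,  0.02124137,
        1.02109673, -0.1127841 ]), 'qd': array([-0.00027066, -0.000813  ,  0.00052593, -0.00056978, -0.00112944,
        0.00129246, -0.00181259]), 'joint_efforts': array([-2.62608344e-03, -9.27158260e+01,  1.97912559e+00, -3.69948184e+01,
        1.78038608e-02,  8.03728122e-03,  1.08249940e-04]), 'position': array([ 0.18684069, -0.59607689,  0.23072487]), 'tool_rot': array([-3.14046738e+00,  1.03497666e-04,  3.03852439e-01]), 'force': array([-0.0399731 ,  0.126628  , -0.03073638]), 'moment': array([-0.00137214, -0.03233376, -0.01738266]), 'finger_force': 0.0, 'grip_width': 0.08577103879134591}
top [ 0.49357843 -0.01142194  1.06251257] [ 0.04960461  0.00318052 -0.99876387]
scene [1.48891984 0.16449184 0.78550683] [-0.79237826 -0.14802884 -0.5917974 ]
```

View pics/top.png

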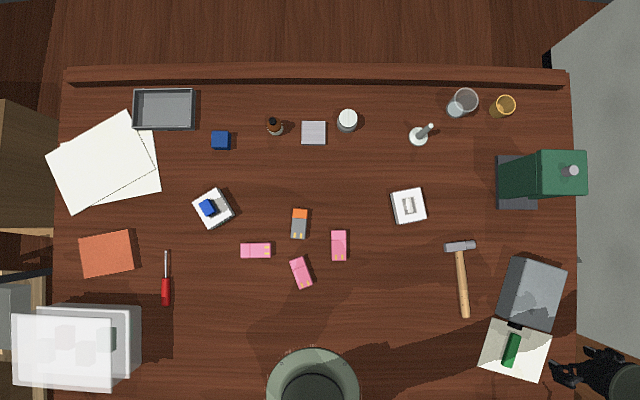

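View pics/scene.png

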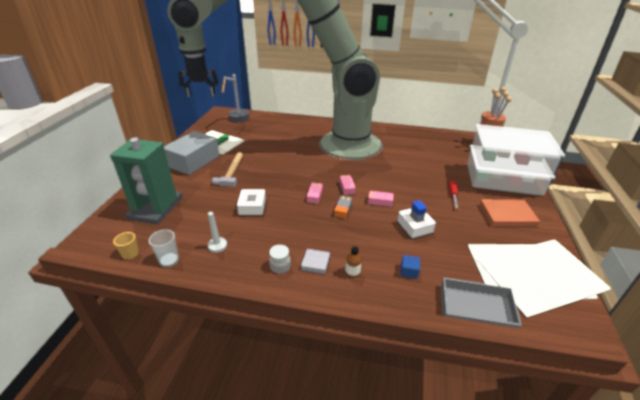

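The top view shows the orange/grey pack lying at about (299,223), cap pointing up in the image (away from the robot). The empty dock is at (408,205), with its well visible. The occupied dock with the blue cap is at (212,208). Three pink look-alikes are at (255,250), (339,245) and (301,272). Only the block at (299,223) has an orange cap over a grey body, so it is the one meant. The scene view agrees: orange pack at (343,207), empty dock at (252,202), occupied dock at (417,222).

```bash
python3 - <<'E'
from h import *
z=np.load('pics/top.npz');im,d=z['im'],z['d'];c=cam('top');P=cloud(c,d)
save('crop',cv2.resize(im[170:300,200:440],None,fx=3,fy=3,interpolation=cv2.INTER_CUBIC))
hsv=cv2.cvtColor(im,cv2.COLOR_RGB2HSV)
zt=P[...,2]
def box(n,m):
    k,lab,st,_=cv2.connectedComponentsWithStats(m.astype(np.uint8))
    i=1+np.argmax(st[1:,4]);m=lab==i
    v,u=np.nonzero(m);h=np.nanmedian(zt[m]);p=onplane(c,np.c_[u,v],h)[:,:2]
    r=cv2.minAreaRect((p*1000).astype(np.float32));print(n,'px',u.mean(),v.mean(),'n',len(u),'h',h,'rect',r,'corners',cv2.boxPoints(r).round().tolist())
def roi(u0,u1,v0,v1):
    m=np.zeros(zt.shape,bool);m[v0:v1,u0:u1]=1;return m
r=roi(280,318,200,245);box('pack',r&(zt>.02)&(hsv[...,0]<170))
box('orange',r&(hsv[...,1]>180)&(hsv[...,2]>150)&(zt>.015))
r=roi(380,440,175,235);box('dock',r&(zt>.035))
dm=r&(zt>.035)
v,u=np.nonzero(r&(zt<.03)&(zt>-.01)); 
k=cv2.morphologyEx(dm.astype(np.uint8),cv2.MORPH_CLOSE,np.ones((25,25)));box('well',(k>0)&~dm)
box('dock2',roi(180,245,175,240)&(zt>.035)&(hsv[...,1]<90))
box('blue',roi(180,245,175,240)&(zt>.07))
for n,(a,b,e,f) in dict(pinkA=(235,275,235,265),pinkB=(325,352,222,268),pinkC=(283,318,250,295)).items(): box(n,roi(a,b,e,f)&(zt>.015))
print(np.round(zt[190:222:3,385:432:4],3))
E
```

```text
pack px 298.32808988764043 223.79775280898878 n 445 h 0.029429278715196183 rect ((494.9227600097656, 43.589691162109375), (42.04246139526367, 85.6130599975586), 85.19640350341797) corners [[451.0, 26.0], [536.0, 19.0], [539.0, 61.0], [454.0, 68.0]]
orange px 302.5 209.0 n 4 h 0.027986584291092242 rect ((536.58984375, 32.25891876220703), (3.912299871444702e-05, 8.530303001403809), 0.47145581245422363) corners [[537.0, 37.0], [537.0, 28.0], [537.0, 28.0], [537.0, 37.0]]
dock px 408.75 205.43085106382978 n 752 h 0.0442212902023541 rect ((546.9368896484375, -268.0083312988281), (92.56278991699219, 83.4206771850586), 11.778935432434082) corners [[493.0, -237.0], [510.0, -318.0], [601.0, -299.0], [584.0, -218.0]]
well px 408.88235294117646 205.55882352941177 n 170 h 0.009905596794628324 rect ((550.0210571289062, -275.9655456542969), (45.07679748535156, 31.818761825561523), 12.004149436950684) corners [[525.0, -265.0], [531.0, -296.0], [575.0, -287.0], [569.0, -256.0]]
dock2 px 212.91888297872342 208.71143617021278 n 752 h 0.0446193851958252 rect ((534.3148193359375, 286.6373291015625), (96
[... 1416 characters left out ...]
001  0.039  0.045  0.042  0.01   0.007  0.036  0.044  0.047
  -0.001 -0.002]
 [ 0.001  0.002  0.03   0.046  0.05   0.009  0.008  0.028  0.043  0.046
  -0.001  0.   ]
 [ 0.001 -0.002  0.02   0.042  0.042  0.01   0.013  0.019  0.044  0.044
   0.001  0.002]
 [-0.003 -0.001  0.011  0.043  0.047  0.012  0.009  0.012  0.045  0.046
   0.001 -0.003]
 [ 0.001 -0.003  0.005  0.043  0.045  0.014  0.008  0.009  0.044  0.043
  -0.001  0.003]
 [-0.001 -0.001 -0.     0.043  0.045  0.042  0.043  0.043  0.043  0.042
  -0.002  0.001]
 [-0.002  0.001 -0.001  0.039  0.039  0.049  0.044  0.042  0.045  0.044
   0.042  0.001]
 [ 0.001 -0.    -0.002  0.03   0.045  0.047  0.044  0.044  0.045  0.032
  -0.004 -0.002]]
```

View pics/crop.png

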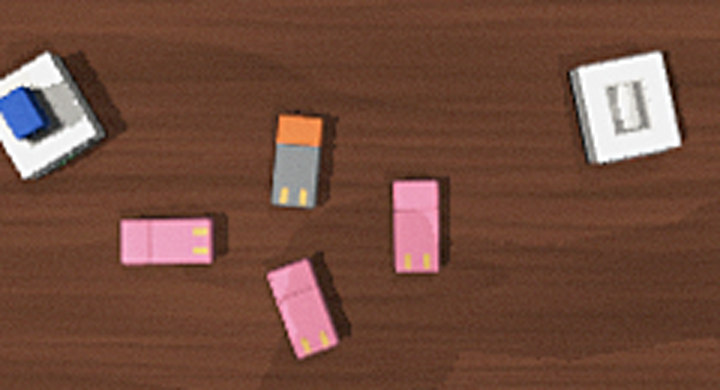

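Viewed ×3, the crop confirms it: orange cap at (300,130) with a grey body and brass contacts at (293,195), so the foot faces the robot. The other three blocks are entirely pink. I'll fly towards the dock first and look at it from close up.

```bash
cat >> h.py <<'E'
def plan(p,yawdeg=None,Rm=None,st=None):
    """shares for a target TCP position / orientation, from the measured pose"""
    st=st or monitor.observe();R0=R.from_euler('xyz',st['tool_rot'])
    R1=Rm if Rm is not None else R.from_euler('xyz',[np.pi,0,np.radians(yawdeg)])
    l=R0.inv().apply(np.array(p)-st['position'])/.1
    r=np.degrees((R0.inv()*R1).as_rotvec())/120
    print('lin',l.round(3),'rot',r.round(3));return l,r
E
python3 - <<'E'
from h import *
print(np.array(optics.camera_info('wrist')['T_tool_cam']).round(3), optics.camera_info('wrist')['fx'])
plan([.50,-.27,.26],17.4)
E
```

```text
[[-0.001 -0.948 -0.317  0.082]
 [ 1.    -0.    -0.001 -0.   ]
 [ 0.001 -0.317  0.948 -0.143]
 [ 0.     0.     0.     1.   ]] 340.08142606297423
lin [ 3.963 -2.175 -0.29 ] rot [-0.  0.  0.]
```

>>> apply_moves(
  linear=[
    [0.5,-0.27,-0.04],
    [1,-0.54,-0.07],
    [1,-0.54,-0.07],
    [1,-0.54,-0.07],
    [1,-0.54,-0.07],
  ],
  delta_rot=[
    [0,0,0],
    [0,0,0],
    [0,0,0],
    [0,0,0],
    [0,0,0],
  ],
  gripper=1,
)

```text
clock: 0.52
position: [0.2677, -0.5137, 0.2384]
tool_rot: [-3.141, -0.0, 0.307]
force: [-0.7, -0.6, 0.7]
grip_width: 0.085
finger_force: 0.0
```

>>> apply_moves(
  linear=[
    [0.4,-0.22,-0.03],
    [0.8,-0.44,-0.06],
    [1,-0.54,-0.07],
    [1,-0.54,-0.07],
    [1,-0.54,-0.07],
  ],
  delta_rot=[
    [0,0,0],
    [0,0,0],
    [0,0,0],
    [0,0,0],
    [0,0,0],
  ],
)

```text
clock: 0.93
position: [0.3461, -0.4331, 0.2452]
tool_rot: [-3.142, 0.0, 0.305]
force: [-0.2, -0.3, -0.0]
grip_width: 0.0859
finger_force: 0.0
```

>>> apply_moves(
  linear=[
    [0.4,-0.22,-0.03],
    [0.8,-0.44,-0.06],
    [1,-0.54,-0.07],
    [1,-0.54,-0.07],
    [1,-0.54,-0.07],
  ],
  delta_rot=[
    [0,0,0],
    [0,0,0],
    [0,0,0],
    [0,0,0],
    [0,0,0],
  ],
)

```text
clock: 1.35
position: [0.4248, -0.3523, 0.252]
tool_rot: [-3.141, 0.0, 0.304]
force: [-0.6, -0.4, 0.5]
grip_width: 0.0851
finger_force: 0.0
```

>>> apply_moves(
  linear=[
    [0.4,-0.22,-0.03],
    [0.8,-0.44,-0.06],
    [0.96,-0.54,-0.07],
    [0.96,-0.54,-0.07],
    [0.96,-0.54,-0.07],
  ],
  delta_rot=[
    [0,0,0],
    [0,0,0],
    [0,0,0],
    [0,0,0],
    [0,0,0],
  ],
)

```text
clock: 1.77
position: [0.4999, -0.2728, 0.2589]
tool_rot: [-3.142, 0.001, 0.303]
force: [-1.1, -0.8, -0.1]
grip_width: 0.0854
finger_force: 0.0
```

```bash
cat >> h.py <<'E'
def grabw():
    st=monitor.observe();im,d=optics.grab_frame('wrist');c=cam('wrist',st);return st,im,d,c,cloud(c,d)
def rect(c,m,h):
    k,lab,s,_=cv2.connectedComponentsWithStats(m.astype(np.uint8));m=lab==1+np.argmax(s[1:,4])
    cn=max(cv2.findContours(m.astype(np.uint8),cv2.RETR_EXTERNAL,cv2.CHAIN_APPROX_NONE)[0],key=cv2.contourArea).reshape(-1,2)
    return cv2.minAreaRect((onplane(c,cn,h)[:,:2]*1000).astype(np.float32)),m
E
python3 - <<'E'
from h import *
st,im,d,c,P=grabw();save('w1',im);np.savez('pics/w1',im=im,d=d,c3=c[3],c2=c[2])
print(st['qpos'].round(3))
z=P[...,2];near=np.hypot(P[...,0]-.547,P[...,1]+.268)<.08
t=near&(z>.036)&(z<.055);h=np.nanmedian(z[t]);print('h',h)
r,m=rect(c,t,h);print('dock',r)
f=cv2.morphologyEx(m.astype(np.uint8),cv2.MORPH_CLOSE,np.ones((121,121)))>0
w=f&(z<.03)&near;print('floor z',np.nanmedian(z[w]))
r2,m2=rect(c,w,h);print('well@top',r2)
r3,_=rect(c,w,.01);print('well@floor',r3)
plan([.513,.042,.26],-4.8)
E
```

```text
[ 0.508  0.407 -0.154  1.712  0.072  1.028 -0.938]
h 0.0452500706587933
dock ((548.1302490234375, -267.3830261230469), (90.21546936035156, 80.66972351074219), 11.892240524291992)
floor z 0.010415918533791702
well@top ((548.8079223632812, -266.589599609375), (41.99042510986328, 31.146997451782227), 11.571884155273438)
well@floor ((545.8951416015625, -268.4581604003906), (46.14129638671875, 34.225948333740234), 11.571855545043945)
lin [ 1.071 -2.973 -0.013] rot [0.    0.001 0.184]
```

View pics/w1.png

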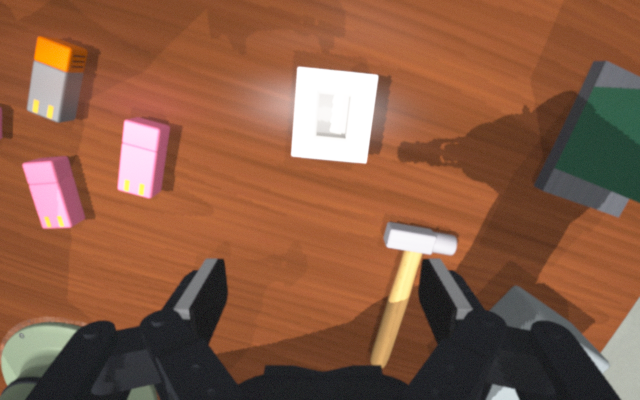

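The dock measures 548/-267 mm, yaw 11.9°, top at 45 mm, and the well floor at 10 mm. In this picture the dock is at (335,115), the pack at (57,78) and the hammer at (412,290). Next I'll check which grasp yaw leaves the wrist room to tip the pack up.

```bash
cat > k.py <<'E'
from h import *
Z=lambda a:R.from_euler('z',a); Y=lambda a:R.from_euler('y',a)
def ori(q): return Z(-q[0])*Y(q[1])*Z(-q[2])*Y(q[3])*Z(-q[4])*Y(q[5])*Z(-q[6])
def pos(q,L): # L: h,L1,L2,L3
    A=Z(-q[0])*Y(q[1]);B=A*Z(-q[2])*Y(q[3]);C=B*Z(-q[4])*Y(q[5]);e=np.array([0,0,1.])
    return L[0]*e+L[1]*A.apply(e)+L[2]*B.apply(e)+L[3]*C.apply(e)
E
python3 - <<'E'
from k import *
s0=([1.1968,.5220,-.03635,1.59998,.02124,1.0211,-.11278],[-3.14047,.0001,.30385],[.18684,-.59608,.23072])
s=monitor.observe();s1=(s['qpos'],s['tool_rot'],s['position'])
for q,r,p in (s0,s1): print((ori(q).inv()*R.from_euler('xyz',r)).as_rotvec().round(3))
C=ori(s1[0]).inv()*R.from_euler('xyz',s1[1])
for az in(-45,-60,-75,-90):
  for fl in(0,np.pi):
    a=np.radians(az);zt=np.array([np.cos(a),np.sin(a),0]);x=np.array([0,0,1.])*(1 if fl==0 else -1);y=np.cross(zt,x)
    T=R.from_matrix(np.c_[x,y,zt])
    for phi in(2.3,2.8):
        e=(Y(phi).inv()*T*C.inv()).as_euler('ZYZ');print(az,fl>0,phi,(np.array([-e[0],e[1],-e[2]])).round(2))
E
```

```text
[0.    0.    1.571]
[-0.    -0.     1.571]
-45 False 2.3 [2.16 1.02 2.24]
-45 False 2.8 [2.33 1.33 1.82]
-45 True 2.3 [ 2.16  1.02 -0.9 ]
-45 True 2.8 [ 2.33  1.33 -1.32]
-60 False 2.3 [1.94 1.19 2.34]
-60 False 2.8 [2.07 1.4  1.87]
-60 True 2.3 [ 1.94  1.19 -0.8 ]
-60 True 2.8 [ 2.07  1.4  -1.27]
-75 False 2.3 [1.75 1.38 2.4 ]
-75 False 2.8 [1.82 1.48 1.9 ]
-75 True 2.3 [ 1.75  1.38 -0.75]
-75 True 2.8 [ 1.82  1.48 -1.24]
-90 False 2.3 [1.57 1.57 2.41]
-90 False 2.8 [1.57 1.57 1.91]
-90 True 2.3 [ 1.57  1.57 -0.73]
-90 True 2.8 [ 1.57  1.57 -1.23]
```

```bash
cat >> k.py <<'E'
def seq(p,yaw,n,st=None):
    s=st or monitor.observe();p0=np.array(s['position']);y0=np.degrees(s['tool_rot'][2]);p=np.array(p)
    for i in range(n):
        a=dict(position=p0+(p-p0)*i/n,tool_rot=[np.pi,0,np.radians(y0+(yaw-y0)*i/n)])
        plan(p0+(p-p0)*(i+1)/n,y0+(yaw-y0)*(i+1)/n,st=a)
E
python3 -c "
from k import *
seq([.514,.042,.20],175.2,5)"
```

```text
lin [ 0.216 -0.594  0.118] rot [ 0.     0.    -0.263]
lin [ 0.495 -0.393  0.118] rot [ 0.     0.    -0.263]
lin [ 0.628 -0.075  0.118] rot [ 0.     0.    -0.263]
lin [0.574 0.264 0.118] rot [-0.     0.    -0.263]
lin [0.351 0.526 0.118] rot [-0.     0.    -0.263]
```

>>> apply_moves(
  linear=[
    [0.04,-0.12,0.02],
    [0.09,-0.24,0.05],
    [0.13,-0.36,0.07],
    [0.17,-0.48,0.09],
    [0.22,-0.59,0.12],
  ],
  delta_rot=[
    [0,0,-0.053],
    [0,0,-0.105],
    [0,0,-0.158],
    [0,0,-0.21],
    [0,0,-0.263],
  ],
)

```text
clock: 2.23
position: [0.5022, -0.211, 0.2472]
tool_rot: [3.141, 0.001, 0.856]
force: [-0.5, -0.3, -0.6]
grip_width: 0.0854
finger_force: 0.0
```

>>> apply_moves(
  linear=[
    [0.1,-0.08,0.02],
    [0.2,-0.16,0.05],
    [0.3,-0.24,0.07],
    [0.4,-0.31,0.09],
    [0.495,-0.39,0.12],
  ],
  delta_rot=[
    [0,0,-0.053],
    [0,0,-0.105],
    [0,0,-0.158],
    [0,0,-0.21],
    [0,0,-0.263],
  ],
)

```text
clock: 2.65
position: [0.5058, -0.1482, 0.2351]
tool_rot: [-3.141, 0.001, 1.407]
force: [-0.4, -1.1, -0.0]
grip_width: 0.0853
finger_force: 0.0
```

>>> apply_moves(
  linear=[
    [0.13,-0.015,0.02],
    [0.25,-0.03,0.05],
    [0.38,-0.045,0.07],
    [0.5,-0.06,0.09],
    [0.63,-0.075,0.12],
  ],
  delta_rot=[
    [0,0,-0.053],
    [0,0,-0.105],
    [0,0,-0.158],
    [0,0,-0.21],
    [0,0,-0.263],
  ],
)

```text
clock: 3.07
position: [0.509, -0.085, 0.2231]
tool_rot: [-3.141, 0.001, 1.958]
force: [-0.3, -0.2, -0.2]
grip_width: 0.0854
finger_force: 0.0
```

>>> apply_moves(
  linear=[
    [0.12,0.05,0.02],
    [0.23,0.1,0.05],
    [0.34,0.16,0.07],
    [0.46,0.21,0.09],
    [0.57,0.26,0.12],
  ],
  delta_rot=[
    [0,0,-0.053],
    [0,0,-0.105],
    [0,0,-0.158],
    [0,0,-0.21],
    [0,0,-0.263],
  ],
)

```text
clock: 3.48
position: [0.512, -0.0222, 0.211]
tool_rot: [-3.141, 0.0, 2.509]
force: [1.2, -0.4, -0.2]
grip_width: 0.0849
finger_force: 0.0
```

>>> apply_moves(
  linear=[
    [0.07,0.1,0.02],
    [0.14,0.21,0.05],
    [0.21,0.32,0.07],
    [0.28,0.42,0.09],
    [0.35,0.53,0.12],
  ],
  delta_rot=[
    [0,0,-0.053],
    [0,0,-0.105],
    [0,0,-0.158],
    [0,0,-0.21],
    [0,0,-0.263],
  ],
)

```text
clock: 3.9
position: [0.5156, 0.041, 0.199]
tool_rot: [-3.14, -0.0, 3.059]
force: [-0.6, -0.7, -0.5]
grip_width: 0.0855
finger_force: 0.0
```

```bash
python3 - <<'E'
from k import *
st,im,d,c,P=grabw();save('w2',im);np.savez('pics/w2',im=im,d=d)
print(st['qpos'].round(3).tolist(),st['position'].round(4),np.degrees(st['tool_rot']))
z=P[...,2];near=np.hypot(P[...,0]-.495,P[...,1]-.0436)<.07
t=near&(z>.018)&(z<.05);h=np.nanmedian(z[t]);print('h',h,t.sum())
r,m=rect(c,t,h);print('pack',r)
hsv=cv2.cvtColor(im,cv2.COLOR_RGB2HSV);o=m&(hsv[...,0]<20)&(hsv[...,1]>170)&(hsv[...,2]>130)
print('orange',rect(c,o,h)[0])
from scipy.optimize import least_squares
D=[([1.1968,.5220,-.03635,1.59998,.02124,1.0211,-.11278],[.18684,-.59608,.23072]),([.508,.407,-.154,1.712,.072,1.028,-.938],[.4999,-.2728,.2589]),(st['qpos'],st['position'])]
f=least_squares(lambda L:np.concatenate([pos(q,L)-p for q,p in D]),[.35,.46,.46,.25]);print(f.x,f.fun.round(4))
E
```

```text
[0.425, 0.505, -0.837, 1.885, 0.457, 0.954, 0.866] [0.5156 0.041  0.199 ] [-1.79926988e+02 -1.14139198e-02  1.75283445e+02]
h 0.03021496614689828 4074
pack ((493.9072570800781, 43.68047332763672), (41.712806701660156, 84.38153839111328), 85.14405059814453)
orange ((523.4718017578125, 41.23832702636719), (40.46238327026367, 25.702119827270508), 86.37179565429688)
[28.19548091  0.60483444  0.3963343  28.2884416 ] [ 0.048   0.0353 -0.0068  0.0228  0.0227 -0.0011  0.0052 -0.009   0.0079]
```

The pack measures centre (494, 43.6) mm, axis −4.9°, top at 30 mm, with the cap on the far side. I'm going down to grasp just below the cap.

```bash
python3 -c "
from k import *
seq([.513,.042,.005],175.15,2)"
```

```text
lin [ 0.011 -0.009  0.968] rot [-0.    -0.     0.003]
lin [ 0.011 -0.009  0.968] rot [-0.    -0.     0.003]
```

>>> apply_moves(
  linear=[
    [0.02,-0.01,0.35],
    [0.02,-0.01,0.7],
    [0.02,-0.01,0.97],
    [0.02,-0.01,0.97],
    [0.02,-0.01,0.97],
  ],
  delta_rot=[
    [0,0,0],
    [0,0,0],
    [0,0,0],
    [0,0,0],
    [0,0,0],
  ],
)

```text
clock: 4.37
position: [0.513, 0.041, 0.102]
tool_rot: [-3.141, -0.002, 3.055]
force: [0.6, 1.5, 0.6]
grip_width: 0.0859
finger_force: 0.0
```

>>> apply_moves(
  linear=[
    [0,-0.01,0.25],
    [0,-0.01,0.5],
    [0,-0.01,0.75],
    [0,-0.01,0.9],
    [0,-0.01,0.96],
  ],
  delta_rot=[
    [0,0,0],
    [0,0,0],
    [0,0,0],
    [0,0,0],
    [0,0,0],
  ],
)

```text
clock: 4.78
position: [0.5139, 0.0405, 0.0063]
tool_rot: [-3.141, 0.0, 3.056]
force: [-0.5, 0.7, 0.7]
grip_width: 0.0857
finger_force: 0.0
```

>>> apply_moves(
  linear=[
    [0,0,0],
    [0,0,0],
    [0,0,0],
    [0,0,0],
    [0,0,0],
  ],
  delta_rot=[
    [0,0,0],
    [0,0,0],
    [0,0,0],
    [0,0,0],
    [0,0,0],
  ],
  gripper=-1,
  force=50,
)

```text
clock: 5.2
position: [0.5142, 0.0413, 0.0078]
tool_rot: [-3.141, 0.002, 3.057]
force: [-3.6, -2.2, 16.6]
grip_width: 0.0405
finger_force: 49.3
```

>>> apply_moves(
  linear=[
    [0,0,0],
    [0,0,0],
    [0,0,0],
    [0,0,0],
    [0,0,0],
  ],
  delta_rot=[
    [0,0,0],
    [0,0,0],
    [0,0,0],
    [0,0,0],
    [0,0,0],
  ],
)

```text
clock: 5.62
position: [0.5142, 0.0413, 0.0078]
tool_rot: [-3.141, 0.002, 3.058]
force: [-2.9, -1.3, 15.4]
grip_width: 0.0412
finger_force: 49.4
```

```bash
python3 -c "
from k import *
seq([.565,-.02,.26],105.2,3)"
```

```text
lin [-0.186 -0.189 -0.841] rot [-0.    -0.     0.194]
lin [-0.246 -0.1   -0.841] rot [-0.    -0.     0.194]
lin [-0.265  0.005 -0.841] rot [ 0.    -0.     0.194]
```

>>> apply_moves(
  linear=[
    [0,0,-0.2],
    [0,0,-0.4],
    [-0.06,-0.06,-0.6],
    [-0.12,-0.12,-0.75],
    [-0.18,-0.18,-0.84],
  ],
  delta_rot=[
    [0,0,0],
    [0,0,0.04],
    [0,0,0.09],
    [0,0,0.14],
    [0,0,0.194],
  ],
)

```text
clock: 6.03
position: [0.5307, 0.0219, 0.0929]
tool_rot: [3.14, 0.002, 2.647]
force: [0.4, -0.0, -1.6]
grip_width: 0.0409
finger_force: 52.8
```

>>> apply_moves(
  linear=[
    [-0.05,-0.02,-0.17],
    [-0.1,-0.04,-0.34],
    [-0.15,-0.06,-0.5],
    [-0.2,-0.08,-0.67],
    [-0.25,-0.1,-0.84],
  ],
  delta_rot=[
    [0,0,0.039],
    [0,0,0.078],
    [0,0,0.117],
    [0,0,0.156],
    [0,0,0.194],
  ],
)

```text
clock: 6.45
position: [0.5472, 0.0014, 0.176]
tool_rot: [3.141, 0.0, 2.241]
force: [0.6, 0.4, -2.0]
grip_width: 0.0411
finger_force: 52.8
```

>>> apply_moves(
  linear=[
    [-0.05,0,-0.17],
    [-0.11,0,-0.34],
    [-0.16,0,-0.5],
    [-0.21,0,-0.67],
    [-0.26,0,-0.84],
  ],
  delta_rot=[
    [0,0,0.039],
    [0,0,0.078],
    [0,0,0.117],
    [0,0,0.156],
    [0,0,0.194],
  ],
)

```text
clock: 6.87
position: [0.5632, -0.0189, 0.26]
tool_rot: [3.141, -0.0, 1.835]
force: [0.9, 0.2, -1.7]
grip_width: 0.0411
finger_force: 52.8
```

```bash
python3 - <<'E'
from k import *
st=monitor.observe();print(st['qpos'].round(3).tolist(),st['position'].round(4),np.degrees(st['tool_rot']).round(1),st['grip_width'],st['force'])
a=np.radians(-75);zt=np.array([np.cos(a),np.sin(a),0]);x=np.array([0,0,-1.])
T=R.from_matrix(np.c_[x,np.cross(zt,x),zt])
plan([.60,-.10,.20],Rm=T)
E
```

```text
[0.307, 0.432, -0.518, 1.713, 0.24, 1.059, -0.025] [ 0.5632 -0.0189  0.26  ] [180.   -0.  105.1] 0.04110887202489116 [ 0.94784733  0.15039808 -1.69687737]
lin [-0.88   0.143  0.6  ] rot [ 0.001 -0.75   0.001]
```

>>> apply_moves(
  linear=[
    [-0.1,0.02,0],
    [-0.2,0.04,0],
    [-0.3,0.05,0],
    [-0.4,0.06,0],
    [-0.5,0.08,0],
  ],
  delta_rot=[
    [0,-0.05,0],
    [0,-0.1,0],
    [0,-0.15,0],
    [0,-0.2,0],
    [0,-0.25,0],
  ],
)

```text
clock: 7.28
position: [0.5847, -0.0649, 0.2601]
tool_rot: [3.138, 0.529, 1.838]
force: [-0.1, -1.3, -2.7]
grip_width: 0.0406
finger_force: 52.7
```

>>> apply_moves(
  linear=[
    [0,0,0],
    [0,0,0],
    [0,0,0],
    [0,0,0],
    [0,0,0],
  ],
  delta_rot=[
    [0,-0.05,0],
    [0,-0.1,0],
    [0,-0.15,0],
    [0,-0.2,0],
    [0,-0.25,0],
  ],
)

```text
clock: 7.7
position: [0.5845, -0.0639, 0.2596]
tool_rot: [3.136, 1.051, 1.835]
force: [0.0, -1.3, -2.6]
grip_width: 0.041
finger_force: 52.8
```

```bash
cat > up.py <<'E'
from k import *
import sys
st=monitor.observe();print(st['qpos'].round(3).tolist(),st['position'].round(4),np.degrees(st['tool_rot']).round(1),st['grip_width'].round(4),st['force'].round(1))
print('tool z',R.from_euler('xyz',st['tool_rot']).apply([0,0,1]).round(3))
az,*p=map(float,sys.argv[1:])
a=np.radians(az);zt=np.array([np.cos(a),np.sin(a),0]);x=np.array([0,0,-1.])
T=R.from_matrix(np.c_[x,np.cross(zt,x),zt]);plan(p,Rm=T)
E
python3 up.py -75 .6 -.1 .2
```

```text
Traceback (most recent call last):
  File "up.py", line 3, in <module>
    st=monitor.observe();print(st['qpos'].round(3).tolist(),st['position'].round(4),np.degrees(st['tool_rot']).round(1),st['grip_width'].round(4),st['force'].round(1))
                                                                                                                        ^^^^^^^^^^^^^^^^^^^^^^
AttributeError: 'float' object has no attribute 'round'
```

```bash
sed -i "s/st\['grip_width'\].round(4)/st['grip_width']/" up.py; python3 up.py -75 .6 -.1 .2
```

```text
[-0.345, 0.597, -0.214, 1.902, 1.141, 1.389, -0.962] [ 0.5845 -0.0639  0.2596] [179.7  60.2 105.1] 0.040953838508726394 [ 0.  -1.3 -2.6]
tool z [ 0.233 -0.836 -0.496]
lin [0.325 0.051 0.634] rot [ 0.004 -0.248 -0.   ]
```

Tracking well; finishing the tilt.

>>> apply_moves(
  linear=[
    [0.06,0.01,0.12],
    [0.12,0.02,0.24],
    [0.18,0.03,0.36],
    [0.25,0.04,0.5],
    [0.32,0.05,0.63],
  ],
  delta_rot=[
    [0,-0.05,0],
    [0,-0.1,0],
    [0,-0.15,0],
    [0,-0.2,0],
    [0.004,-0.248,0],
  ],
)

```text
clock: 8.12
position: [0.5995, -0.1, 0.199]
tool_rot: [-2.206, 1.57, 2.769]
force: [0.8, 0.7, -2.1]
grip_width: 0.0408
finger_force: 52.9
```

```bash
python3 up.py -75 .6 -.1 .075
```

```text
[-0.483, 1.001, -0.03, 1.877, 1.348, 1.655, -1.319] [ 0.5995 -0.1     0.199 ] [-126.4   89.9  158.6] 0.04081234193629012 [ 0.8  0.7 -2.1]
tool z [ 0.259 -0.966 -0.001]
lin [1.24  0.006 0.002] rot [ 0. -0.  0.]
```

>>> apply_moves(
  linear=[
    [0.3,0,0],
    [0.5,0,0],
    [0.7,0,0],
    [0.85,0,0],
    [0.95,0,0],
  ],
  delta_rot=[
    [0,0,0],
    [0,0,0],
    [0,0,0],
    [0,0,0],
    [0,0,0],
  ],
)

```text
clock: 8.53
position: [0.5988, -0.1006, 0.1028]
tool_rot: [-2.688, 1.565, 2.283]
force: [-0.4, 0.6, -2.1]
grip_width: 0.0407
finger_force: 52.9
```

```bash
python3 up.py -75 .6 -.1 .066
python3 - <<'E'
from h import *
im,d=optics.grab_frame('scene');save('s2',cv2.resize(im[100:280,150:470],None,fx=2.5,fy=2.5))
E
```

```text
[-0.477, 1.182, -0.036, 1.802, 1.346, 1.634, -1.423] [ 0.5988 -0.1006  0.1028] [-154.    89.7  130.8] 0.04068678140548333 [-0.4  0.6 -2.1]
tool z [ 0.256 -0.967 -0.005]
lin [ 0.368  0.014 -0.001] rot [-0.001 -0.003  0.001]
```

View pics/s2.png

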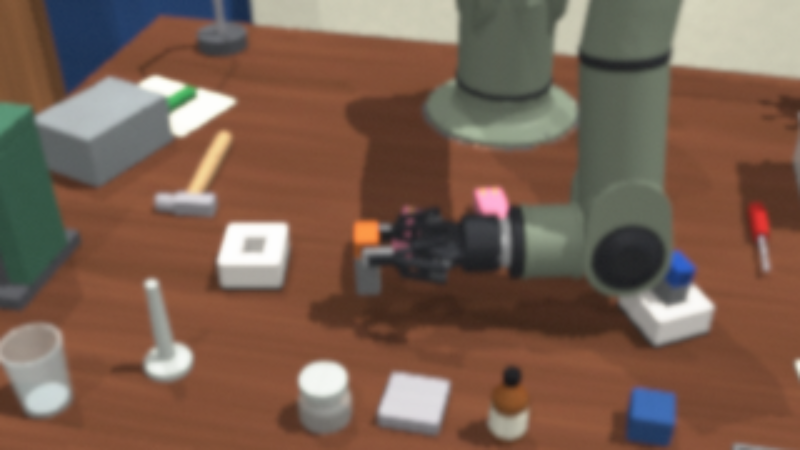

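The picture shows the pack hanging upright at (367,255), cap up. The wrist ball at (630,255) is close to the spare at (680,268), so I'll measure that gap before going lower.

```bash
python3 - <<'E'
from h import *
np.set_printoptions(suppress=True)
A=[]
for n in('top','scene'):
    im,d=optics.grab_frame(n);c=cam(n);P=cloud(c,d);hsv=cv2.cvtColor(im,cv2.COLOR_RGB2HSV)
    g=(hsv[...,1]<70)&(hsv[...,2]<170)  # arm greyish
    m=g&(P[...,2]>.0)&(abs(P[...,0]-.5)<.12)&(P[...,1]>.0)&(P[...,1]<.36)
    A.append(P[m])
Q=np.vstack(A)
# rough profile by y
for y in np.arange(0,.34,.02):
    q=Q[(Q[:,1]>=y)&(Q[:,1]<y+.02)&(Q[:,2]>.06)]
    if len(q)>5: print(round(y,2),len(q),'x',np.percentile(q[:,0],[2,98]).round(3),'z',np.percentile(q[:,2],[2,50,98]).round(3))
E
```

```text
0.0 345 x [0.536 0.616] z [0.103 0.114 0.126]
0.02 343 x [0.53  0.606] z [0.099 0.132 0.141]
0.04 356 x [0.525 0.6  ] z [0.093 0.133 0.142]
0.06 351 x [0.512 0.594] z [0.094 0.131 0.144]
0.08 435 x [0.382 0.595] z [0.09  0.141 0.507]
0.1 1320 x [0.382 0.59 ] z [0.102 0.485 0.555]
0.12 2176 x [0.385 0.583] z [0.108 0.538 0.576]
0.14 3594 x [0.387 0.575] z [0.118 0.45  0.585]
0.16 3375 x [0.387 0.573] z [0.12  0.525 0.585]
0.18 2833 x [0.387 0.577] z [0.111 0.537 0.581]
0.2 2670 x [0.384 0.58 ] z [0.098 0.55  0.582]
0.22 2521 x [0.385 0.577] z [0.097 0.553 0.587]
0.24 1786 x [0.397 0.572] z [0.087 0.56  0.589]
0.26 900 x [0.431 0.563] z [0.085 0.55  0.587]
0.28 195 x [0.462 0.558] z [0.063 0.525 0.567]
0.3 16 x [0.541 0.554] z [0.06  0.068 0.091]
```

The wrist reaches y≈0.28, which is too near the spare. I'll go back up, turn the approach to −55° with the tool 12° below level, and set the pack down farther from dock 2. It rights itself from that lean.

```bash
sed -i 's/^az,\*p=.*/az,dn,*p=map(float,sys.argv[1:])/; s/^a=np.*/a=np.radians(az);b=np.radians(dn);h=np.array([np.cos(a),np.sin(a),0]);e=np.array([0,0,1.]);zt=np.cos(b)*h-np.sin(b)*e;x=-np.sin(b)*h-np.cos(b)*e/' up.py; python3 up.py -55 12 .62 -.13 .17
```

```text
[-0.477, 1.18, -0.035, 1.804, 1.346, 1.634, -1.422] [ 0.5989 -0.1008  0.1043] [-149.1   89.7  135.8] 0.040834778293542186 [ 1.2  0.1 -2.3]
tool z [ 0.256 -0.967 -0.004]
lin [-0.658  0.127  0.333] rot [-0.167  0.097 -0.017]
```

>>> apply_moves(
  linear=[
    [-0.13,0.03,0],
    [-0.26,0.05,0.05],
    [-0.4,0.08,0.15],
    [-0.53,0.1,0.25],
    [-0.66,0.13,0.33],
  ],
  delta_rot=[
    [0,0.02,0],
    [-0.04,0.04,-0.005],
    [-0.08,0.06,-0.01],
    [-0.12,0.08,-0.015],
    [-0.167,0.097,-0.017],
  ],
)

```text
clock: 9.1
position: [0.6206, -0.1284, 0.1719]
tool_rot: [3.132, 1.359, 2.178]
force: [2.4, -0.8, -1.4]
grip_width: 0.041
finger_force: 52.9
```

```bash
python3 up.py -55 12 .62 -.13 .07
```

```text
[-0.387, 0.874, -0.05, 2.158, 1.746, 1.376, -1.456] [ 0.6206 -0.1284  0.1719] [179.5  77.9 124.8] 0.041013506043673056 [ 2.4 -0.8 -1.4]
tool z [ 0.565 -0.798 -0.21 ]
lin [ 0.994 -0.016  0.223] rot [ 0.003 -0.001 -0.   ]
```

>>> apply_moves(
  linear=[
    [0.2,0,0.04],
    [0.4,0,0.08],
    [0.6,-0.01,0.13],
    [0.8,-0.01,0.18],
    [0.99,-0.016,0.22],
  ],
  delta_rot=[
    [0,0,0],
    [0,0,0],
    [0,0,0],
    [0,0,0],
    [0,0,0],
  ],
)

```text
clock: 9.52
position: [0.6201, -0.1304, 0.069]
tool_rot: [3.131, 1.361, 2.172]
force: [0.3, 0.1, -2.0]
grip_width: 0.0412
finger_force: 52.9
```

```bash
python3 up.py -55 12 .62 -.13 .06
```

```text
[-0.382, 1.104, -0.052, 2.086, 1.784, 1.417, -1.611] [ 0.6201 -0.1304  0.069 ] [179.4  78.  124.5] 0.04117962161868896 [ 0.3  0.1 -2. ]
tool z [ 0.562 -0.801 -0.208]
lin [0.089 0.001 0.015] rot [ 0.001 -0.    -0.001]
```

Lower slowly with a light grip.

>>> apply_moves(
  linear=[
    [0.02,0,0.004],
    [0.035,0,0.007],
    [0.05,0,0.01],
    [0.06,0,0.012],
    [0.07,0,0.015],
  ],
  delta_rot=[
    [0,0,0],
    [0,0,0],
    [0,0,0],
    [0,0,0],
    [0,0,0],
  ],
  force=25,
  gripper=-1,
)

```text
clock: 9.93
position: [0.62, -0.1307, 0.063]
tool_rot: [3.134, 1.363, 2.175]
force: [-2.8, 2.6, 12.5]
grip_width: 0.0409
finger_force: 53.6
```

>>> apply_moves(
  linear=[
    [0.005,0,0.001],
    [0.01,0,0.002],
    [0.015,0,0.003],
    [0.02,0,0.004],
    [0.02,0,0.004],
  ],
  delta_rot=[
    [0,0,0],
    [0,0,0],
    [0,0,0],
    [0,0,0],
    [0,0,0],
  ],
)

```text
clock: 10.35
position: [0.6202, -0.131, 0.0629]
tool_rot: [3.132, 1.367, 2.172]
force: [-8.1, 8.0, 25.7]
grip_width: 0.0407
finger_force: 55.0
```

>>> apply_moves(
  linear=[
    [-0.01,0,-0.002],
    [-0.02,0,-0.004],
    [-0.02,0,-0.004],
    [-0.02,0,-0.004],
    [-0.02,0,-0.004],
  ],
  delta_rot=[
    [0,0,0],
    [0,0,0],
    [0,0,0],
    [0,0,0],
    [0,0,0],
  ],
)

```text
clock: 10.77
position: [0.62, -0.1308, 0.0631]
tool_rot: [3.135, 1.363, 2.176]
force: [-2.3, 4.2, 9.6]
grip_width: 0.0409
finger_force: 53.6
```

>>> apply_moves(
  linear=[
    [0,0,0],
    [0,0,0],
    [0,0,0],
    [0,0,0],
    [0,0,0],
  ],
  delta_rot=[
    [0,0,0],
    [0,0,0],
    [0,0,0],
    [0,0,0],
    [0,0,0],
  ],
  gripper=0.3,
)

```text
clock: 11.18
position: [0.6195, -0.1309, 0.0613]
tool_rot: [-3.141, 1.361, 2.183]
force: [-0.4, -0.0, -0.4]
grip_width: 0.0555
finger_force: 0.0
```

```bash
python3 - <<'E'
from h import *
st,im,d,c,P=grabw()
im2,d2=optics.grab_frame('scene');b=cv2.resize(im2[120:240,200:360],None,fx=2.5,fy=2.5)
o=np.zeros((400,800,3),np.uint8);o[:250,:400]=cv2.resize(im,(400,250));o[:300,400:]=b;save('w3',o)
print(st['position'],st['force'],st['grip_width'],st['finger_force'])
E
```

```text
[ 0.61948418 -0.1308729   0.06134957] [-0.36646141 -0.02114793 -0.37819707] 0.05552499451466566 0.0
```

View pics/w3.png

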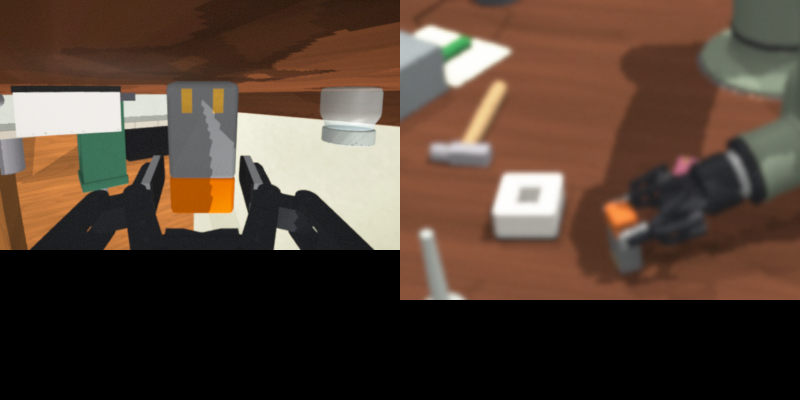

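The left half (wrist view, upside down) shows the pack standing clear between the open fingers, contacts at (200,100) and cap at (202,195). The scene crop shows it upright at (622,240). I'm backing out along the tool axis.

>>> apply_moves(
  linear=[
    [0,0,-0.15],
    [0,0,-0.35],
    [0,0,-0.6],
    [0,0,-0.8],
    [0,0,-1],
  ],
  delta_rot=[
    [0,0,0],
    [0,0,0],
    [0,0,0],
    [0,0,0],
    [0,0,0],
  ],
  gripper=1,
)

```text
clock: 11.7
position: [0.5627, -0.0499, 0.0824]
tool_rot: [-3.14, 1.361, 2.184]
force: [0.6, -0.5, 0.3]
grip_width: 0.0854
finger_force: 0.0
```

```bash
cat > pk.py <<'E'
from k import *
np.set_printoptions(suppress=True)
def findpack(name):
    st=monitor.observe();im,d=optics.grab_frame(name);c=cam(name,st);P=cloud(c,d);hsv=cv2.cvtColor(im,cv2.COLOR_RGB2HSV)
    near=np.hypot(P[...,0]-.62,P[...,1]+.13)<.09
    t=near&(P[...,2]>.07)&(P[...,2]<.1)&(hsv[...,0]<25)&(hsv[...,1]>140)
    p=P[t];h=np.nanmedian(p[:,2]);s=p-p.mean(0);n=np.linalg.svd(s,full_matrices=False)[2][2]
    print(name,'h',h,'n',t.sum(),'normal',n.round(3),rect(c,t&(abs(P[...,2]-h)<.012),h)[0])
E
python3 - <<'E'
from pk import *
findpack('top')
st=monitor.observe();print(st['qpos'].round(3).tolist(),st['position'])
a=np.radians(-55)
plan(st['position']+[-.05,.07,.14],Rm=R.from_euler('xyz',[np.pi,0,np.radians(125)]))
E
```

```text
top h 0.08526018458623003 n 172 normal [-0.024  0.017  1.   ] ((607.6488037109375, -111.42349243164062), (41.93507766723633, 30.077922821044922), 34.237518310546875)
[-0.525, 1.076, -0.159, 2.144, 1.589, 1.5, -1.642] [ 0.56177657 -0.04644247  0.08219549]
lin [-1.187 -0.005 -1.136] rot [0.001 0.649 0.001]
```

```bash
python3 - <<'E'
from k import *
from scipy.spatial.transform import Slerp
st=monitor.observe();R0=R.from_euler('xyz',st['tool_rot']);R1=R.from_euler('xyz',[np.pi,0,np.radians(124.2)])
S=Slerp([0,1],R.concatenate([R0,R1]))
W=[st['position'],np.array([.54,-.015,.15]),np.array([.55,-.03,.22]),np.array([.6,-.10,.22])]
for i in range(3): plan(W[i+1],Rm=S((i+1)/3),st=dict(position=W[i],tool_rot=S(i/3).as_euler('xyz')))
E
```

```text
lin [-0.582  0.003 -0.517] rot [0.002 0.216 0.002]
lin [-0.662 -0.002 -0.29 ] rot [0.002 0.216 0.002]
lin [-0.773  0.015  0.376] rot [0.002 0.216 0.002]
```

>>> apply_moves(
  linear=[
    [-0.12,0,-0.11],
    [-0.23,0,-0.21],
    [-0.35,0,-0.32],
    [-0.47,0,-0.42],
    [-0.58,0,-0.52],
  ],
  delta_rot=[
    [0,0.04,0],
    [0,0.08,0],
    [0,0.13,0],
    [0,0.17,0],
    [0.002,0.216,0.002],
  ],
)

```text
clock: 12.17
position: [0.5409, -0.0181, 0.1507]
tool_rot: [3.138, 0.905, 2.176]
force: [0.4, -0.5, -1.4]
grip_width: 0.0859
finger_force: 0.0
```

>>> apply_moves(
  linear=[
    [-0.13,0,-0.06],
    [-0.26,0,-0.12],
    [-0.4,0,-0.17],
    [-0.53,0,-0.23],
    [-0.66,0,-0.29],
  ],
  delta_rot=[
    [0,0.04,0],
    [0,0.08,0],
    [0,0.13,0],
    [0,0.17,0],
    [0.002,0.216,0.002],
  ],
)

```text
clock: 12.58
position: [0.5506, -0.0337, 0.2175]
tool_rot: [3.14, 0.477, 2.17]
force: [-0.2, 0.5, -0.7]
grip_width: 0.0854
finger_force: 0.0
```

>>> apply_moves(
  linear=[
    [-0.15,0,0.08],
    [-0.31,0,0.15],
    [-0.46,0.01,0.23],
    [-0.62,0.01,0.3],
    [-0.77,0.015,0.38],
  ],
  delta_rot=[
    [0,0.04,0],
    [0,0.08,0],
    [0,0.13,0],
    [0,0.17,0],
    [0.002,0.216,0.002],
  ],
)

```text
clock: 13.0
position: [0.6002, -0.1047, 0.2185]
tool_rot: [-3.139, 0.024, 2.165]
force: [-0.5, 0.9, 0.1]
grip_width: 0.0855
finger_force: 0.0
```

```bash
python3 - <<'E'
from pk import *
st=monitor.observe();print(st['qpos'].round(3).tolist(),st['position'])
findpack('top');findpack('wrist')
seq([.6075,-.1115,.075],124.2,2)
E
```

```text
[0.442, 0.551, -0.553, 1.65, 0.353, 1.027, 0.367] [ 0.60020008 -0.10471387  0.21853339]
  return np.nanmean(a, axis, out=out, keepdims=keepdims)
pk.py:7: RuntimeWarning: Mean of empty slice.
  p=P[t];h=np.nanmedian(p[:,2]);s=p-p.mean(0);n=np.linalg.svd(s,full_matrices=False)[2][2]
  ret = um.true_divide(
Traceback (most recent call last):
  File "pk.py", line 7, in findpack
    p=P[t];h=np.nanmedian(p[:,2]);s=p-p.mean(0);n=np.linalg.svd(s,full_matrices=False)[2][2]
                                                  ~~~~~~~~~~~~~~~~~~~~~~~~~~~~~~~~~~~~~~~^^^
IndexError: index 2 is out of bounds for axis 0 with size 0
```

```bash
python3 - <<'E'
from pk import *
findpack('wrist')
seq([.6075,-.1115,.065],124.2,2)
E
```

```text
wrist h 0.08597766562655318 n 1835 normal [-0.1    0.139  0.985] ((607.0441284179688, -110.959716796875), (41.67853546142578, 31.801219940185547), 33.618309020996094)
lin [-0.025  0.023  0.757] rot [ 0.     0.    -0.003]
lin [-0.026  0.023  0.757] rot [ 0.     0.    -0.003]
```

```bash
python3 - <<'E'
from pk import *
print(monitor.observe()['tool_rot'])
plan([.6072,-.1112,.13],124)
E
```

```text
[-3.13629885  0.02369341  2.15606774]
lin [-0.026  0.05   0.865] rot [-0.003  0.011 -0.004]
```

>>> apply_moves(
  linear=[
    [0,0.02,0.2],
    [-0.01,0.04,0.4],
    [-0.02,0.05,0.65],
    [-0.026,0.05,0.8],
    [-0.026,0.05,0.865],
  ],
  delta_rot=[
    [0,0.005,0],
    [-0.003,0.011,-0.004],
    [-0.003,0.011,-0.004],
    [-0.003,0.011,-0.004],
    [-0.003,0.011,-0.004],
  ],
)

```text
clock: 13.52
position: [0.6051, -0.1055, 0.1285]
tool_rot: [-3.14, 0.002, 2.173]
force: [0.3, -0.9, 0.4]
grip_width: 0.0856
finger_force: 0.0
```

```bash
python3 - <<'E'
from pk import *
st=monitor.observe();print(st['tool_rot'],st['position'])
findpack('wrist')
plan([.6072,-.1112,.048],124)
E
```

```text
[-3.14021733  0.00242814  2.17272217] [ 0.60508603 -0.10553997  0.12847024]
wrist h 0.08595055040391641 n 3592 normal [-0.125  0.181  0.976] ((606.3037109375, -110.42497253417969), (41.435054779052734, 33.79509353637695), 35.85893249511719)
lin [-0.058 -0.015  0.806] rot [-0.001  0.001  0.004]
```

>>> apply_moves(
  linear=[
    [-0.055,-0.01,0.15],
    [-0.055,-0.015,0.35],
    [-0.055,-0.015,0.55],
    [-0.055,-0.015,0.72],
    [-0.055,-0.015,0.805],
  ],
  delta_rot=[
    [0,0,0],
    [0,0,0.002],
    [0,0,0.002],
    [0,0,0.002],
    [0,0,0.002],
  ],
)

```text
clock: 13.98
position: [0.6081, -0.111, 0.049]
tool_rot: [3.141, 0.004, 2.169]
force: [0.2, -0.1, -0.0]
grip_width: 0.0851
finger_force: 0.0
```

>>> apply_moves(
  linear=[
    [0,0,0],
    [0,0,0],
    [0,0,0],
    [0,0,0],
    [0,0,0],
  ],
  delta_rot=[
    [0,0,0],
    [0,0,0],
    [0,0,0],
    [0,0,0],
    [0,0,0],
  ],
  gripper=-1,
  force=70,
)

```text
clock: 14.4
position: [0.6091, -0.111, 0.0519]
tool_rot: [3.139, 0.006, 2.169]
force: [-2.2, -1.6, 6.6]
grip_width: 0.0413
finger_force: 69.0
```

>>> apply_moves(
  linear=[
    [0,0,0],
    [0,0,-0.1],
    [0,0,-0.3],
    [0,0,-0.6],
    [0,0,-0.9],
  ],
  delta_rot=[
    [0,0,0],
    [0,0,0],
    [0,0,0],
    [0,0,0],
    [0,0,0],
  ],
)

```text
clock: 14.82
position: [0.6078, -0.1103, 0.1423]
tool_rot: [3.141, 0.004, 2.169]
force: [2.0, 0.1, -1.1]
grip_width: 0.0416
finger_force: 70.2
```

```bash
python3 - <<'E'
from pk import *
st=monitor.observe();print(st['tool_rot'],st['position'],st['grip_width'],st['force'],st['qpos'].round(2))
seq([.548,-.2675,.135],102,3)
E
```

```text
[3.14054756 0.00381713 2.16920917] [ 0.60781507 -0.11028827  0.1423083 ] 0.04162769335487672 [ 2.03359403  0.05835686 -1.06471375] [ 0.43  0.66 -0.53  1.68  0.4   0.91  0.35]
lin [-0.321 -0.46   0.024] rot [ 0.    -0.     0.062]
lin [-0.377 -0.415  0.024] rot [-0.    -0.     0.062]
lin [-0.428 -0.362  0.024] rot [ 0.    -0.     0.062]
```

>>> apply_moves(
  linear=[
    [-0.06,-0.09,0],
    [-0.13,-0.18,0.01],
    [-0.19,-0.28,0.01],
    [-0.26,-0.37,0.02],
    [-0.32,-0.46,0.02],
  ],
  delta_rot=[
    [0,0,0.012],
    [0,0,0.024],
    [0,0,0.036],
    [0,0,0.05],
    [0,0,0.062],
  ],
)

```text
clock: 15.23
position: [0.587, -0.1644, 0.1375]
tool_rot: [3.141, 0.003, 2.035]
force: [-1.2, -0.6, -1.5]
grip_width: 0.0412
finger_force: 70.4
```

>>> apply_moves(
  linear=[
    [-0.07,-0.08,0],
    [-0.15,-0.17,0.01],
    [-0.23,-0.25,0.01],
    [-0.3,-0.33,0.02],
    [-0.38,-0.41,0.02],
  ],
  delta_rot=[
    [0,0,0.012],
    [0,0,0.024],
    [0,0,0.036],
    [0,0,0.05],
    [0,0,0.062],
  ],
)

```text
clock: 15.65
position: [0.5682, -0.2162, 0.1364]
tool_rot: [3.139, 0.004, 1.906]
force: [0.0, 0.5, -2.0]
grip_width: 0.0412
finger_force: 70.5
```

>>> apply_moves(
  linear=[
    [-0.1,-0.09,0],
    [-0.2,-0.18,0.01],
    [-0.3,-0.27,0.01],
    [-0.38,-0.33,0.02],
    [-0.43,-0.36,0.02],
  ],
  delta_rot=[
    [0,0,0.015],
    [0,0,0.03],
    [0,0,0.045],
    [0,0,0.055],
    [0,0,0.062],
  ],
)

```text
clock: 16.07
position: [0.5482, -0.2697, 0.1346]
tool_rot: [3.139, 0.004, 1.776]
force: [-0.4, 0.3, -1.7]
grip_width: 0.0409
finger_force: 70.5
```

```bash
python3 - <<'E'
from pk import *
st,im,d,c,P=grabw()
im2,d2=optics.grab_frame('scene')
print(st['tool_rot'],st['position'],st['qpos'].round(2))
o=np.zeros((560,640,3),np.uint8);o[:400]=im;o[400:,:]=cv2.resize(im2[150:230,170:330],(320*2,160*2))[:160*1+0] if 0 else cv2.resize(im2[160:230,130:410],(640,160));save('w4',o)
np.savez('pics/w4',im=im,d=d);z=P[...,2]
near=np.hypot(P[...,0]-.548,P[...,1]+.2675)<.08
print('z hist',np.histogram(z[near&~np.isnan(z)],np.arange(-.01,.2,.01)))
E
```

```text
[3.13920104 0.00385912 1.77566921] [ 0.54822122 -0.26966437  0.13458735] [ 0.65  0.64 -0.42  1.71  0.33  0.86  0.29]
z hist (array([3659, 8433, 1183,  312,  487, 7855,    0,    0,    0,  148,  436,
        512,  582,  698,  865, 1475, 1922, 7935, 2334, 3780]), array([-0.01,  0.  ,  0.01,  0.02,  0.03,  0.04,  0.05,  0.06,  0.07,
        0.08,  0.09,  0.1 ,  0.11,  0.12,  0.13,  0.14,  0.15,  0.16,
        0.17,  0.18,  0.19]))
```

View pics/w4.png

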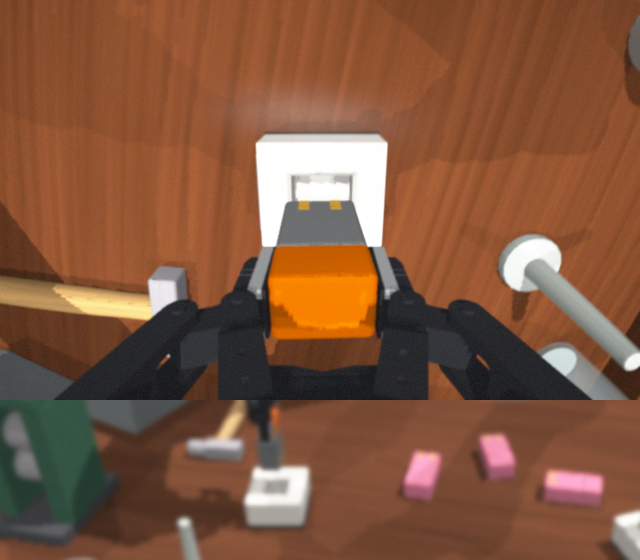

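The picture shows the pack gripped upright, cap top at (322,310) and foot edge near (320,203). The well mouth is behind it at (322,185), and the two are nearly in line. I'll measure the pack's pose in the hand.

```bash
python3 - <<'E'
from pk import *
st,im,d,c,P=grabw();Rt=R.from_euler('xyz',st['tool_rot']);p0=st['position']
hsv=cv2.cvtColor(im,cv2.COLOR_RGB2HSV);z=P[...,2]
L=Rt.inv().apply((P-p0).reshape(-1,3)).reshape(P.shape)
o=(hsv[...,0]<22)&(hsv[...,1]>150)&(abs(L[...,0])<.03)&(abs(L[...,1])<.03)&(z>.1)
zt=np.nanpercentile(z[o],90);top=o&(abs(z-zt)<.006)
print('top z',np.nanmedian(z[top]),'n',top.sum());h=np.nanmedian(z[top]);r,_=rect(c,top,h);print('top rect',r, 'tool',Rt.inv().apply(np.array([*r[0],h*1000])-p0*1000).round(1))
f=(abs(L[...,1])<.018)&(L[...,0]>.005)&(L[...,0]<.028)&(z>.088)&(z<h-.006)
q=L[f];A=np.c_[q[:,1],q[:,2],np.ones(len(q))];k,*_=np.linalg.lstsq(A,q[:,0],rcond=None);res=q[:,0]-A@k
g=abs(res)<.004;k,*_=np.linalg.lstsq(A[g],q[g,0],rcond=None)
print('face x=%.1fmm at TCP, slope y %.4f z %.4f'%(k[2]*1000,k[0],k[1]),g.sum())
v,u=np.nonzero(f);b=[ (z[f&(abs(L[...,1])<.012)]).min()];print('lowest face z',b)
g2=(hsv[...,1]<60)&(z>.088)&(z<.11)&(abs(L[...,0]-k[2])<.005);print('grey y range mm',np.percentile(L[g2][:,1],[1,99])*1000)
t=(z>.036)&(z<.055)&(np.hypot(P[...,0]-.548,P[...,1]+.2675)<.09)
cn=onplane(c,np.argwhere(t)[:,::-1],.045);l=Rt.inv().apply(cn-p0);print('dock sides tool y',np.percentile(l[:,1],[.5,99.5])*1000,'x max',np.percentile(l[:,0],99.7)*1000)
print('dock centre in tool',Rt.inv().apply(np.array([.548,-.2675,.045])-p0)*1000,'yaw',np.degrees(st['tool_rot'][2]),p0)
E
```

```text
top z 0.16926542579145698 n 7341
top rect ((548.8861083984375, -267.1670227050781), (41.822174072265625, 32.10419845581055), 11.998533248901367) tool [  1.6   0.6 -34.6]
face x=14.1mm at TCP, slope y 0.0048 z 0.0080 5165
lowest face z [np.float64(0.08807167418491749)]
grey y range mm [-21.70991189  18.69717206]
dock sides tool y [-45.90876015  43.87711529] x max 43.47093378039586
dock centre in tool [ 1.90694407 -0.70772285 89.69407059] yaw 101.81997276472282 [ 0.54877071 -0.26893825  0.13470229]
```

>>> apply_moves(
  linear=[
    [0.02,-0.005,0],
    [0.025,-0.005,0.1],
    [0.025,-0.005,0.2],
    [0.025,-0.005,0.3],
    [0.025,-0.005,0.35],
  ],
  delta_rot=[
    [0,0,0],
    [0,0,0],
    [0,0,0],
    [0,0,0],
    [0,0,0],
  ],
)

```text
clock: 16.63
position: [0.5475, -0.2649, 0.0976]
tool_rot: [3.14, 0.002, 1.78]
force: [-0.4, 0.6, -2.5]
grip_width: 0.0412
finger_force: 70.4
```

>>> apply_moves(
  linear=[
    [0,0,0.02],
    [0,0,0.04],
    [0,0,0.06],
    [0,0,0.08],
    [0,0,0.1],
  ],
  delta_rot=[
    [0,0,0],
    [0,0,0],
    [0,0,0],
    [0,0,0],
    [0,0,0],
  ],
)

```text
clock: 17.05
position: [0.5483, -0.2656, 0.0896]
tool_rot: [3.139, 0.004, 1.779]
force: [0.4, -0.7, -1.1]
grip_width: 0.0413
finger_force: 71.0
```

>>> apply_moves(
  linear=[
    [0,0,0.02],
    [0,0,0.05],
    [0,0,0.08],
    [0,0,0.1],
    [0,0,0.12],
  ],
  delta_rot=[
    [0,0,0],
    [0,0,0],
    [0,0,0],
    [0,0,0],
    [0,0,0],
  ],
)

```text
clock: 17.47
position: [0.5482, -0.2657, 0.0774]
tool_rot: [3.139, 0.004, 1.779]
force: [0.0, -0.9, -1.3]
grip_width: 0.0412
finger_force: 71.0
```

Sliding in freely. Home should be at about TCP z 0.0615.

>>> apply_moves(
  linear=[
    [0,0,0.03],
    [0,0,0.06],
    [0,0,0.09],
    [0,0,0.11],
    [0,0,0.13],
  ],
  delta_rot=[
    [0,0,0],
    [0,0,0],
    [0,0,0],
    [0,0,0],
    [0,0,0],
  ],
)

```text
clock: 17.88
position: [0.5483, -0.2656, 0.0645]
tool_rot: [3.139, 0.003, 1.779]
force: [-0.0, -0.8, -0.4]
grip_width: 0.0414
finger_force: 71.0
```

>>> apply_moves(
  linear=[
    [0,0,0.01],
    [0,0,0.02],
    [0,0,0.03],
    [0,0,0.04],
    [0,0,0.04],
  ],
  delta_rot=[
    [0,0,0],
    [0,0,0],
    [0,0,0],
    [0,0,0],
    [0,0,0],
  ],
)

```text
clock: 18.3
position: [0.5484, -0.2658, 0.0618]
tool_rot: [3.139, 0.004, 1.779]
force: [-5.7, 0.9, 16.7]
grip_width: 0.0415
finger_force: 72.8
```

>>> apply_moves(
  linear=[
    [0,0,0.005],
    [0,0,0.01],
    [0,0,0.01],
    [0,0,0.01],
    [0,0,0.01],
  ],
  delta_rot=[
    [0,0,0],
    [0,0,0],
    [0,0,0],
    [0,0,0],
    [0,0,0],
  ],
)

```text
clock: 18.72
position: [0.5485, -0.266, 0.0617]
tool_rot: [3.138, 0.005, 1.779]
force: [-13.0, 3.6, 34.4]
grip_width: 0.041
finger_force: 74.9
```

```bash
python3 - <<'E'
from pk import *
st,im,d,c,P=grabw();z=P[...,2];hsv=cv2.cvtColor(im,cv2.COLOR_RGB2HSV)
o=(hsv[...,0]<22)&(hsv[...,1]>150)&(np.hypot(P[...,0]-.548,P[...,1]+.2675)<.04)&(z>.05)
zt=np.nanpercentile(z[o],90);t=o&(abs(z-zt)<.006);h=np.nanmedian(z[t]);print('top',h,rect(c,t,h)[0])
k=(hsv[...,1]<50)&(z>.038)&(z<.052)&(np.hypot(P[...,0]-.548,P[...,1]+.2675)<.07);print('dock top',np.median(z[k]),st['position'],st['force'])
E
```

```text
top 0.09635708133257216 ((548.3369750976562, -264.3202209472656), (41.801292419433594, 32.18697738647461), 13.018342018127441)
dock top 0.04524875939778267 [ 0.54845274 -0.26595141  0.06171521] [-13.00058305   3.63401541  34.42989493]
```

The pack's top is at 96 mm, so it is home on the 10 mm floor, with 34 N of pressing force. I'll ease off, let go and rise.

>>> apply_moves(
  linear=[
    [0,0,-0.01],
    [0,0,-0.02],
    [0,0,-0.02],
    [0,0,-0.02],
    [0,0,-0.02],
  ],
  delta_rot=[
    [0,0,0],
    [0,0,0],
    [0,0,0],
    [0,0,0],
    [0,0,0],
  ],
)

```text
clock: 19.18
position: [0.5484, -0.2656, 0.0619]
tool_rot: [3.139, 0.004, 1.779]
force: [-0.2, 0.3, 5.6]
grip_width: 0.0413
finger_force: 71.8
```

>>> apply_moves(
  linear=[
    [0,0,0],
    [0,0,0],
    [0,0,0],
    [0,0,0],
    [0,0,0],
  ],
  delta_rot=[
    [0,0,0],
    [0,0,0],
    [0,0,0],
    [0,0,0],
    [0,0,0],
  ],
  gripper=1,
)

```text
clock: 19.6
position: [0.5483, -0.2656, 0.0616]
tool_rot: [3.139, 0.003, 1.779]
force: [0.8, -0.7, 0.6]
grip_width: 0.0855
finger_force: 0.0
```

>>> apply_moves(
  linear=[
    [0,0,0],
    [0,0,-0.15],
    [0,0,-0.4],
    [0,0,-0.7],
    [0,0,-1],
  ],
  delta_rot=[
    [0,0,0],
    [0,0,0],
    [0,0,0],
    [0,0,0],
    [0,0,0],
  ],
)

```text
clock: 20.02
position: [0.5476, -0.2651, 0.1626]
tool_rot: [3.139, 0.003, 1.78]
force: [0.7, -0.2, 0.8]
grip_width: 0.0853
finger_force: 0.0
```

>>> apply_moves(
  linear=[
    [0,0,-0.2],
    [0,0,-0.4],
    [0,0,-0.6],
    [0,0,-0.6],
    [0,0,-0.6],
  ],
  delta_rot=[
    [0,0,0],
    [0,0,0],
    [0,0,0],
    [0,0,0],
    [0,0,0],
  ],
)

```text
clock: 20.43
position: [0.5481, -0.2654, 0.2226]
tool_rot: [3.137, 0.005, 1.779]
force: [-0.3, -0.3, -0.8]
grip_width: 0.0854
finger_force: 0.0
```

```bash
python3 - <<'E'
from pk import *
st,im,d,c,P=grabw();z=P[...,2];hsv=cv2.cvtColor(im,cv2.COLOR_RGB2HSV)
o=(hsv[...,0]<22)&(hsv[...,1]>150)&(np.hypot(P[...,0]-.548,P[...,1]+.2675)<.05)&(z>.05)
zt=np.nanpercentile(z[o],90);t=o&(abs(z-zt)<.006);h=np.nanmedian(z[t]);print('top',h,rect(c,t,h)[0],st['position'],st['force'])
im,_=optics.grab_frame('scene');save('s5',cv2.resize(im[100:300,100:500],None,fx=2,fy=2))
E
```

```text
top 0.09609314001530339 ((546.2546997070312, -265.1331787109375), (39.401100158691406, 29.599624633789062), 12.735038757324219) [ 0.54806312 -0.26537122  0.22256643] [-0.26317174 -0.33195586 -0.78917139]
```

View pics/s5.png

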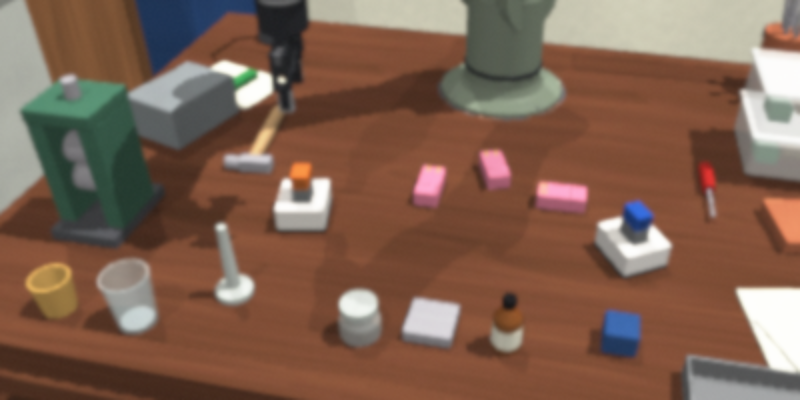

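The orange pack stands home in its dock at (302,190), with the gripper clear above it. The blue pack at (636,225) and the other things are undisturbed.

```bash
python3 -c "
from h import *
print(workorder.job_done())"
```

```text
the job is handed in; nothing more can be done
None
```

I stood the orange-capped pack upright, re-gripped it from above, pressed it fully home in the empty dock and released it; the last picture showed nothing else disturbed. I handed the job in at about 20.5 s on the clock; no verdict came back.

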